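# Hold the bread bin open with its board secured

### The arm

A 6-joint arm with a two-finger parallel gripper is mounted at the origin on the work surface. World frame = base frame: x ahead of the robot, y to its left, z up, the work surface at z = 0. Lengths are in m, angles in degrees, forces in N, time in s.
With the tool pointing down it reaches from about 0.3 to 0.85 m from the base axis. Payload 4.2 kg.
Tool frame: the origin (TCP) lies midway between the tips of the shut fingers; the grasp point (between the pads) lies behind it (hold_point_z is the z of the grasp point in the tool frame, in m); z points along the fingers, y is the line along which they close (so a half turn about z gives the same grasp; the last joint's range is limited). The gripper opens to 91 mm and grips with 3 to 60 N. Pads are 32 mm wide; open, the fingers measure 118 mm over their backs; the gripper's body (76 mm by 178 mm) begins 60 mm behind the grasp point.
Start: joints at [66.349, 18.312, 89.639, -0, 72.044, -1.146], TCP at [0.22, 0.531, 0.214] pointing down, gripper open.
Joint ranges: [-177.97, 177.97], [-48.28, 115.42], [12.27, 149.76], [-77.06, 257.06], [2.81, 150.46], [-146.56, 146.56]. Speed limits (degrees/s): [147.25, 147.25, 180, 180, 180, 180].

### API

Orientations are given as [roll, pitch, yaw] about the fixed x, y, z axes, in that order (R = Rz(yaw) Ry(pitch) Rx(roll)).
In Python, from plant import observe, snapshot, hand_in, hold_point_z gives the robot as it stands.
- The arm moves only by the shell command python3 -m handwheel 'ROWS' [FORCE]. ROWS is JSON, a list of rows, each a list of 3 entries, a list of its own where there are three numbers: the turn, a rotation vector about the world's x, y, z in units of pi/2 rad (1.0 is pi/2 rad), then the shift along the world's x, y, z in units of 0.3 m (1.0 is 0.3 m), then the opening, from 0 (shut) to 1 (fully open). In form: [[[rx, ry, rz], [dx, dy, dz], hand], ...]. A call has 1 to 20 rows; each row is the pose to reach, as a shift and turn from the pose commanded when the call began; what a row does not reach only later rows make up. A row lasts 1/12 s, in which the tool goes at most 41.7 mm and 7.16 degrees, less where a joint would pass 70% of its speed; a pose out of reach is approached as far as the arm can. A call with a number of a shift or a turn outside -1 to 1 is refused whole. A call with a gripper value outside its range is refused whole. The fingers move at their own pace and stop on an object; FORCE is the grip in N (left out, the last holds). Time passes only in rows, so rows that repeat a pose let the fingers close. It gives the time, the measured TCP pose, the force, the opening and the grip force at its end, in the units of the state.
- observe(): the state, without advancing time (a new reading comes with each control period).
- snapshot(name): name is "scene" or "side" or "wrist"; returns a dict with "img" (400x640x3 uint8, red, green, blue), "depth" (400x640 float32, m along the optical axis (not along the pixel's ray), 0 where there is no reading), "fx", "fy", "cx", "cy" (pixels), "rvec" (rotation vector, rad) and "tvec" (3), from world to camera coordinates, as OpenCV has them; the wrist camera has in their place "hand_eye" (4x4, takes a point from camera to tool coordinates, whose origin is the TCP and whose axes are the flange's). Camera axes: x right, y down, z forward; pixel columns grow to the right and rows downward; lengths in m; the calibration is good to about 2 mm. The wrist camera is an equidistant fisheye: a pixel r from the principal point sees the ray r / f radians off the axis. A picture is of the moment at which its call begins: read the wrist's pose just before it.
- hand_in(): hands the job in; it is judged then, once.
The state is a dict: "t": time; "joint_positions": joint angles; "joint_velocities": joint speeds; "effort": joint torques, N m; "ee_pos": TCP position; "tool_rot": TCP orientation; "contact_force": force on the tool from outside, world axes, zero at the start; "ft_torque": the same for the moment, N m; "gripper_width": finger opening in m; "grasp_force": force on a finger pad.
Only numpy, scipy, OpenCV 4.12 (cv2) and the standard library are available. Lean on these libraries where they do the work, as an engineer would, in place of code of your own. Each camera call takes 0.05 s, during which the arm holds its last target. There are 200 camera calls.

### The job

A chopping board lies on the lid of the bread bin and would slide off the back when the lid tips up. Swing the steel keeper bar down behind the board until it snaps fully home in its catch; then lift the lid, with the board still on it, to 50 degrees from closed and hold it there. The lid falls shut by itself, so finish while still holding it with the gripper, and do not disturb the bottle, the mortar or the mill.

Things in the scene. Friction and masses are not known exactly. Their poses are not given: they have to be found in the camera images.
- bin: White bread bin fixed to the counter, 200 (x, depth) x 320 (y) x 140 mm high, open on top under its lid. Origin: centre of its underside. Its x axis points from the lid's handle side (front, towards the robot) to the hinge side (back), z up. It stands at various places and yaws (up to 0.3 rad).
- lid (a joint): Angle of the light-wood lid (plate 215 x 330 x 12 mm, about 0.5 kg plus the board; weights vary by about a third), rad: 0 closed, growing as the front edge rises; 50 degrees is 0.873. The hinge runs along the bin's y axis at its back top edge. No stop or friction holds it: it falls shut when let go.
- lid_hinge (a point): Point in the middle of the hinge line, on the lid's underside, 140 mm above the counter; moves with the lid only by turning. Its axes are the lid's: x from handle to hinge in the lid's plane, y along the hinge, z out of the lid's top.
- lid_handle (a point): Middle of the lid's black bar handle, a round bar about 10 mm thick and 110 mm long parallel to the hinge, its centre 35 mm above the lid's top face; 185 mm in front of the hinge line and 47 mm above the lid's underside (so 191 mm from the hinge line). Free space around the bar: 30 mm or more behind it, open in front. Axes as lid_hinge.
- lid_tray (a point): Point on the lid's top face, 87 mm in front of the hinge line, midway across: where the underside centre of the stowed board belongs. Low wooden fences, 10 mm high, stand left, right and in front of the board; its back is open until the keeper is down. Axes as lid_hinge.
- board: Dark-wood chopping board, 110 (x) x 170 (y) x 14 mm, about 0.2 kg, lying loose between the fences on the lid. Origin: centre of its underside, z up through the board.
- keeper (a joint): Angle of the steel keeper bar, rad: 0 lying shut along the back of the board, growing as its free end rises; starts raised 0.4 to 0.75. It stays where it is left (slight friction, under 1 N at the pad). In the last 0.06 rad a sprung ball in the catch resists with a few newtons at the pad, until about 0.03, beyond which it snaps to 0 and stays; pressing the pad down with 6 to 10 N is enough.
- keeper_pivot (a point): Keeper's pivot, on the lid near its left (+y) end: 20 mm in front of the hinge line, 115 mm to +y, 24 mm above the lid's underside. The bar (10 x 10 mm) swings in the upright plane across the lid (the bin's y-z plane) and points to the bin's -y when shut.
- keeper_pad (a point): Centre of the top of the keeper's flat thumb pad, 26 (x) x 30 (y) mm, at the bar's free end, 255 mm from the pivot along the bar and 8 mm above the bar's centre line. Shut, it is 32 mm above the lid's underside, with the two 26 mm high catch cheeks 35 mm beside it towards the board.
- oil_bottle: Bystander: green glass oil bottle, 64 mm in diameter, 220 mm high, standing to the right of the bin. Origin: centre of its underside.
- mortar: Bystander: dark mortar bowl, 110 mm wide, 70 mm high, to the left of the bin. Origin: centre of its underside.
- mill: Bystander: dark-wood pepper mill, 52 mm in diameter, 158 mm high, to the right, farther back than the bottle. Origin: centre of its underside.

How it is judged (in metres and radians):
On the way:
1. the keeper bar is snapped home in its catch, the lid still closed and the board in its place (value of joint keeper below 0.02 rad and value of joint lid below 0.05 rad and distance between board and lid_tray below 0.02 m and angle between the z axis of board and the z axis of lid_tray, either way round below 0.15 rad), for 0.3 s.
At the end, for the whole second after the job is handed in: Through the last second the lid is held still by the gripper's fingers at 50 degrees, give or take 6, nothing else propping it; the keeper bar is home in its catch (under 0.02 rad) and the board lies flat in its place on the lid (within 20 mm) (value of joint lid between 0.7679 and 0.9774 rad and velocity of joint lid between -0.1 and 0.1 rad/s and value of joint keeper below 0.02 rad and distance between board and lid_tray below 0.02 m and angle between the z axis of board and the z axis of lid_tray, either way round below 0.15 rad and contact force between the fingers and lid above 0.5 N and contact force between lid and oil_bottle below 0.1 N and contact force between lid and mortar below 0.1 N and contact force between lid and mill below 0.1 N); the arm keeps its last pose, push and grip.
It fails at once if the oil bottle is disturbed (moved by more than 25 mm) (distance of oil_bottle from where it was at the start of the episode above 0.025 m).
It fails at once if the mortar is disturbed (moved by more than 25 mm) (distance of mortar from where it was at the start of the episode above 0.025 m).
It fails at once if the mill is disturbed (moved by more than 25 mm) (distance of mill from where it was at the start of the episode above 0.025 m).
It also fails if it takes over 58 s, if anything falls off the work surface, if the arm or the gripper's body presses on something with over 40 N, if the wrist force passes 120 N, or if a joint passes its speed limit or range.

## Working session

There is one attempt and no reset: what is moved stays moved. The work goes in short steps, Python scripts to look and compute and a shell command to move; the robot and the scene stay as the last step left them, time stands still between calls to the robot, and variables do not carry over. Pictures are saved under pics/ and viewed, at most 10 in all, crops included, and the job is handed in when it is done.

```bash
ls; mkdir -p pics; python3 - <<'E'
from plant import *
import cv2,numpy as np
print(observe(),hold_point_z)
for n in("scene","side"):
    s=snapshot(n); cv2.imwrite(f"pics/{n}0.png",s["img"][:,:,::-1]); np.savez(f"{n}0.npz",**s)
    R=cv2.Rodrigues(np.array(s["rvec"]))[0]; print(n,-R.T@np.array(s["tvec"]).ravel(),R[2],s["fx"],s["cx"],s["cy"])
E
```

```text
pics
{'t': 0.0, 'joint_positions': array([ 6.63480700e+01,  1.83524990e+01,  8.97089145e+01, -4.71767181e-04,
        7.20412335e+01, -1.14455881e+00]), 'joint_velocities': array([-0.16046765, -0.03904776,  0.08642696, -0.0362738 ,  0.01855556,
        0.00675242]), 'effort': array([ 2.62516078e-03, -4.12461591e+01, -2.31972420e+01,  7.30457157e-02,
        4.58003778e-02, -1.47043397e-04]), 'ee_pos': array([0.21989522, 0.5307383 , 0.21309467]), 'tool_rot': array([-1.79897365e+02, -1.60194091e-03,  1.57492773e+02]), 'contact_force': array([-0.1947665 ,  0.85538162,  0.28787878]), 'ft_torque': array([-0.00197406,  0.05369306,  0.01268055]), 'grasp_force': 0.0, 'gripper_width': 0.09145924969201523} -0.0188
scene [ 1.00950561 -0.54070248  1.17940604] [-0.35263463  0.43404245 -0.82900903] 379.13171712342125 324.5620162119028 201.10169482016497
side [-0.03450678 -0.9626074   1.25762122] [ 0.38161677  0.60221365 -0.70121849] 495.9855824777373 315.57072780466353 207.60925421653624
```

View pics/scene0.png

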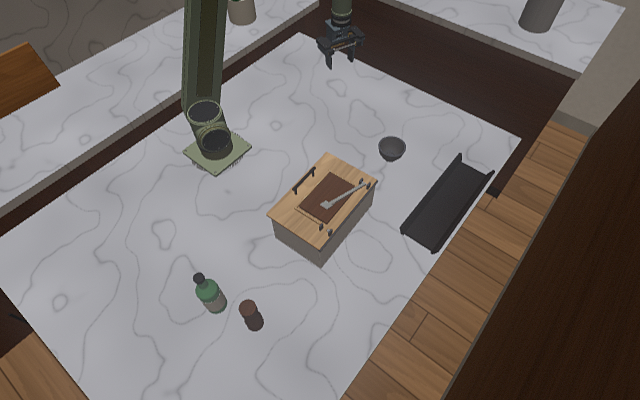

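View pics/side0.png

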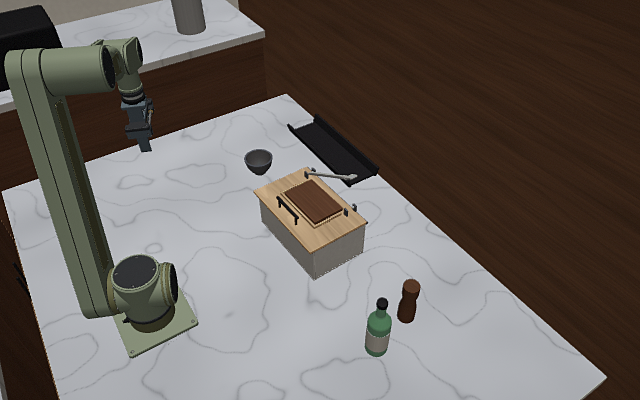

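The scene view shows the bin near (322,205), with the mortar at (391,148), the bottle at (210,293) and the mill at (251,315). The keeper pad is at about (326,206) in scene and (353,177) in side. The handle runs from (295,190) to (313,170) in scene and from (279,200) to (297,220) in side.

```bash
cat > h.py <<'E'
import numpy as np,cv2
def cloud(s):
    R=cv2.Rodrigues(np.array(s["rvec"]))[0]; t=np.array(s["tvec"]).ravel()
    v,u=np.mgrid[:400,:640]; d=s["depth"]
    P=np.stack([(u-s["cx"])/s["fx"]*d,(v-s["cy"])/s["fy"]*d,d],-1)
    return (P-t)@R   # world
def ray(s,uv,z):
    R=cv2.Rodrigues(np.array(s["rvec"]))[0]; t=np.array(s["tvec"]).ravel()
    c=-R.T@t; uv=np.atleast_2d(uv).astype(float)
    r=np.c_[(uv[:,0]-s["cx"])/s["fx"],(uv[:,1]-s["cy"])/s["fy"],np.ones(len(uv))]@R
    return c+r*((z-c[2])/r[:,2])[:,None]
E
python3 - <<'E'
from h import *
np.set_printoptions(precision=4,suppress=True)
for n in("scene","side"):
    s=dict(np.load(f"{n}0.npz")); P=cloud(s); hsv=cv2.cvtColor(s["img"],cv2.COLOR_RGB2HSV)
    z=P[...,2]; box=(s["depth"]>0)&(P[...,0]>.3)&(P[...,0]<.9)&(abs(P[...,1])<.35)
    m=(box&(z>.144)&(z<.175)).astype(np.uint8)
    k,l,st,_=cv2.connectedComponentsWithStats(m); b=1+np.argmax(st[1:,4]); m=(l==b)
    wood=m&(z<.16)
    print(n,"lid z",np.median(z[wood]),wood.sum())
    c,_=cv2.findContours(m.astype(np.uint8),cv2.RETR_EXTERNAL,cv2.CHAIN_APPROX_NONE)
    c=max(c,key=cv2.contourArea)[:,0]
    X=ray(s,c,.152)[:,:2].astype(np.float32)
    r=cv2.minAreaRect(X); print("rect",r); print(cv2.boxPoints(r))
    hi=box&(z>.18)&(z<.35)&(hsv[...,1]<80)
    q=P[hi]; print("high pts",len(q))
    dark=hi&(hsv[...,2]<70); 
    k,l,st,ce=cv2.connectedComponentsWithStats(hi.astype(np.uint8))
    for i in range(1,k):
        if st[i,4]>5:
            p=P[l==i]; print(st[i],p.mean(0),p.min(0),p.max(0),hsv[l==i].mean(0))
E
```

```text
scene lid z 0.15099786863343148 3696
rect ((0.5592019557952881, 0.007455885410308838), (0.22128701210021973, 0.3308940529823303), 2.557159662246704)
[[ 0.4413  0.1678]
 [ 0.4561 -0.1628]
 [ 0.6771 -0.1529]
 [ 0.6624  0.1777]]
high pts 300
[292 167  24  24  96] [0.4783 0.0042 0.1904] [ 0.4713 -0.0525  0.1825] [0.4859 0.064  0.1978] [96.9167 27.5104 59.4896]
[320 185  43  25 202] [ 0.6447 -0.0222  0.2598] [ 0.6344 -0.1021  0.1808] [0.6593 0.1063 0.3109] [ 40.0099  17.0842 124.9604]
side lid z 0.15240178581791852 3356
rect ((0.5583990216255188, 0.007271289825439453), (0.233616903424263, 0.3346354365348816), 2.3143932819366455)
[[ 0.4349  0.1697]
 [ 0.4484 -0.1646]
 [ 0.6819 -0.1552]
 [ 0.6684  0.1792]]
high pts 241
[312 172  45   8 178] [ 0.6378 -0.014   0.2541] [ 0.6282 -0.1025  0.1803] [0.6566 0.1091 0.3123] [ 33.0618  15.0056 120.3034]
[279 198  20  21  52] [ 0.4742 -0.0064  0.1919] [ 0.4673 -0.0548  0.1835] [0.4832 0.0484 0.1971] [88.4231 53.4423 25.4423]
```

```bash
python3 - <<'E'
from h import *
np.set_printoptions(precision=4,suppress=True)
yaw=np.radians(2.4);ex=np.array([np.cos(yaw),np.sin(yaw)]);ey=np.array([-ex[1],ex[0]])
H=np.array([.661,.012])
for n in("scene","side"):
    s=dict(np.load(f"{n}0.npz")); P=cloud(s); hsv=cv2.cvtColor(s["img"],cv2.COLOR_RGB2HSV); z=P[...,2]
    box=(s["depth"]>0)&(P[...,0]>.4)&(P[...,0]<.72)&(abs(P[...,1])<.2)&(z>.17)
    q=P[box]; L=np.c_[(q[:,:2]-H)@ex,(q[:,:2]-H)@ey,q[:,2]-.14]
    hd=L[(L[:,0]<-.15)&(L[:,2]>.047)]; print(n,"handle top",len(hd),hd.mean(0),hd[:,1].min(),hd[:,1].max(),"slope",np.polyfit(hd[:,1],hd[:,0],1))
    k=L[(L[:,0]>-.06)&(L[:,2]>.06)]; 
    f=np.polyfit(k[:,1],k[:,2],1);print("bar slope",np.arctan(-f[0]),f,k[:,0].mean())
    p=L[(L[:,0]>-.06)&(L[:,2]>.15)];print("pad",len(p),p.mean(0),p.min(0),p.max(0))
    c=L[(L[:,0]>-.1)&(L[:,1]<-.05)&(L[:,2]<.045)];print("cheeks",len(c),c.mean(0),c.min(0),c.max(0))
E
python3 -m handwheel '[[[0,0,0],[0,0,0.3],0],[[0,0,0],[0,0,0.5],0],[[0,0,-0.24],[0.47,-0.68,0.63],0],[[0,0,-0.24],[0.47,-0.68,0.63],0],[[0,0,-0.24],[0.47,-0.68,0.63],0],[[0,0,-0.24],[0.47,-0.68,0.63],0],[[0,0,-0.24],[0.47,-0.68,0.63],0],[[0,0,-0.24],[0.47,-0.68,0.63],0],[[0,0,-0.24],[0.47,-0.68,0.63],0],[[0,0,-0.24],[0.47,-0.68,0.63],0],[[0,0,-0.24],[0.47,-0.68,0.63],0]]'
```

```text
scene handle top 97 [-0.1828 -0.0007  0.0506] -0.05693844311453443 0.05961553802296628 slope [ 0.0048 -0.1828]
bar slope 0.5625825668351369 [-0.6306  0.0981] -0.01750152491987089
pad 67 [-0.0178 -0.1008  0.1627] [-0.031  -0.1132  0.1536] [-0.0062 -0.0854  0.1709]
cheeks 31 [-0.0169 -0.1032  0.0358] [-0.0406 -0.1116  0.0303] [ 0.002  -0.0742  0.0418]
side handle top 102 [-0.1877 -0.0003  0.052 ] -0.05902834586361638 0.06156056659394389 slope [-0.0039 -0.1877]
bar slope 0.5620717622600498 [-0.6298  0.0982] -0.024353791632750584
pad 46 [-0.0242 -0.101   0.164 ] [-0.0367 -0.1135  0.154 ] [-0.0087 -0.0834  0.1723]
cheeks 49 [-0.0323 -0.0958  0.0348] [-0.097  -0.1128  0.0301] [-0.0004 -0.0587  0.043 ]
t: 1.02
ee_pos: [0.3614, 0.3268, 0.403]
tool_rot: [180.0, -0.0, 135.8]
contact_force: [-0.9, 0.9, -0.4]
gripper_width: 0.0208
grasp_force: 0.0
```

```bash
python3 -m handwheel '[[[0,0,-0.24],[0.47,-0.7,0],0],[[0,0,-0.24],[0.47,-0.7,0],0],[[0,0,-0.24],[0.47,-0.7,0],0],[[0,0,-0.24],[0.47,-0.7,0],0],[[0,0,-0.24],[0.47,-0.7,0],0],[[0,0,-0.24],[0.47,-0.7,0],0],[[0,0,-0.24],[0.47,-0.7,0],0],[[0,0,-0.24],[0.47,-0.7,0],0],[[0,0,-0.24],[0.47,-0.7,0],0]]'
```

```text
t: 1.77
ee_pos: [0.5016, 0.1185, 0.4019]
tool_rot: [-179.9, -0.1, 114.3]
contact_force: [0.3, 0.6, 0.0]
gripper_width: 0.0004
grasp_force: 0.0
```

```bash
python3 -m handwheel '[[[0,0,-0.243],[0.478,-0.712,0],0],[[0,0,-0.243],[0.478,-0.712,0],0],[[0,0,-0.243],[0.478,-0.712,0],0],[[0,0,-0.243],[0.478,-0.712,0],0],[[0,0,-0.243],[0.478,-0.712,0],0],[[0,0,-0.243],[0.478,-0.712,0],0],[[0,0,-0.243],[0.478,-0.712,0],0],[[0,0,-0.243],[0.478,-0.712,0],0],[[0,0,-0.243],[0.478,-0.712,-0.1],0],[[0,0,-0.243],[0.478,-0.712,-0.2],0],[[0,0,-0.243],[0.478,-0.712,-0.2],0],[[0,0,-0.243],[0.478,-0.712,-0.2],0]]'
python3 - <<'E'
from plant import *
import cv2
o=observe();print(o["joint_positions"],o["contact_force"])
s=snapshot("side");cv2.imwrite("pics/side1.png",cv2.resize(s["img"][90:290,220:420,::-1],(600,600),interpolation=cv2.INTER_CUBIC))
E
```

```text
t: 2.77
ee_pos: [0.6443, -0.0935, 0.3424]
tool_rot: [-179.8, -0.1, 92.6]
contact_force: [-0.2, -0.6, 0.6]
gripper_width: 0.0005
grasp_force: 0.0
[-9.29166358e+00  2.33290578e+01  6.39885822e+01  4.37950765e-02
  9.28846870e+01 -1.18904158e+01] [-0.18019602 -0.61676158  0.58564059]
```

View pics/side1.png

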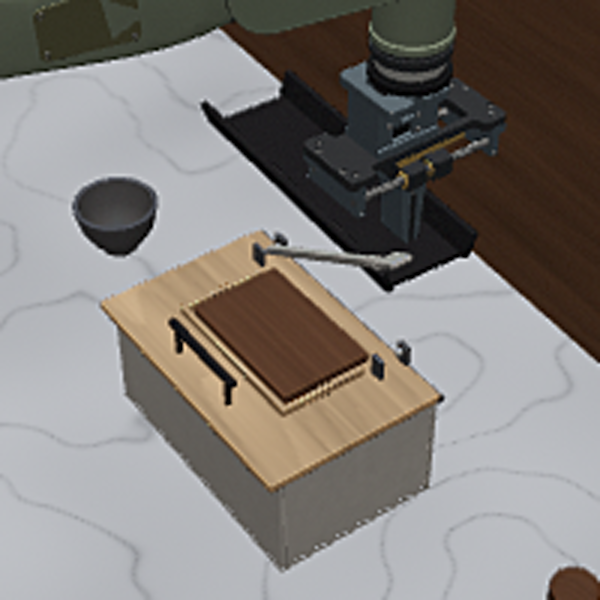

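The shut fingertips are right above the keeper pad, at (405,250) in the crop, and the catch cheeks at (378,365) and (403,352) are clear. Next I'll sweep the pad down along its arc.

```bash
python3 -m handwheel '[[[0,0,0],[0,0,-0.05],0],[[0,0,0],[0,0,-0.1],0],[[0,0,0],[0,-0.01,-0.14],0],[[0,0,0],[0,-0.02,-0.18],0],[[0,0,0],[0,-0.03,-0.21],0],[[0,0,0],[0,-0.04,-0.24],0],[[0,0,0],[0,-0.05,-0.27],0],[[0,0,0],[0,-0.06,-0.3],0],[[0,0,0],[0,-0.07,-0.33],0],[[0,0,0],[0,-0.08,-0.36],0],[[0,0,0],[0,-0.09,-0.39],0],[[0,0,0],[0.01,-0.1,-0.42],0],[[0,0,0],[0.01,-0.11,-0.45],0],[[0,0,0],[0.01,-0.11,-0.47],0],[[0,0,0],[0.01,-0.11,-0.48],0],[[0,0,0],[0.01,-0.11,-0.48],0]]'
```

```text
t: 4.15
ee_pos: [0.6481, -0.1293, 0.1979]
tool_rot: [-179.9, -0.0, 92.4]
contact_force: [-0.6, 0.2, -0.2]
gripper_width: 0.0005
grasp_force: 0.0
```

```bash
python3 -m handwheel '[[[0,0,0],[0,0,-0.015],0],[[0,0,0],[0,0,-0.03],0],[[0,0,0],[0,0,-0.045],0],[[0,0,0],[0,0,-0.055],0],[[0,0,0],[0,0,-0.06],0],[[0,0,0],[0,0,-0.065],0],[[0,0,0],[0,0,-0.07],0],[[0,0,0],[0,0,-0.075],0],[[0,0,0],[0,0,-0.075],0]]'
```

```text
t: 4.9
ee_pos: [0.6481, -0.129, 0.1758]
tool_rot: [-179.9, -0.1, 92.4]
contact_force: [0.3, 0.2, -0.5]
gripper_width: 0.0006
grasp_force: 0.0
```

```bash
python3 -m handwheel '[[[0,0,0],[0,0,-0.004],0],[[0,0,0],[0,0,-0.008],0],[[0,0,0],[0,0,-0.008],0]]'
```

```text
t: 5.15
ee_pos: [0.6483, -0.1292, 0.1736]
tool_rot: [-180.0, -0.0, 92.4]
contact_force: [-0.1, 0.6, -0.2]
gripper_width: 0.0006
grasp_force: 0.0
```

```bash
python3 -m handwheel '[[[0,0,0],[0,0,-0.005],0],[[0,0,0],[0,0,-0.008],0],[[0,0,0],[0,0,-0.008],0]]'
python3 - <<'E'
from plant import *
from h import *
import numpy as np,cv2
o=observe();print(o["ee_pos"],o["contact_force"])
s=snapshot("side");cv2.imwrite("pics/side2.png",cv2.resize(s["img"][90:290,220:420,::-1],(600,600),interpolation=cv2.INTER_CUBIC))
E
```

```text
t: 5.4
ee_pos: [0.6486, -0.1293, 0.1727]
tool_rot: [179.9, 0.0, 92.4]
contact_force: [-0.6, 0.7, 3.6]
gripper_width: 0.0004
grasp_force: 2.0
[ 0.64859029 -0.12929863  0.1726683 ] [-0.63077592  0.66130171  3.57949486]
```

View pics/side2.png

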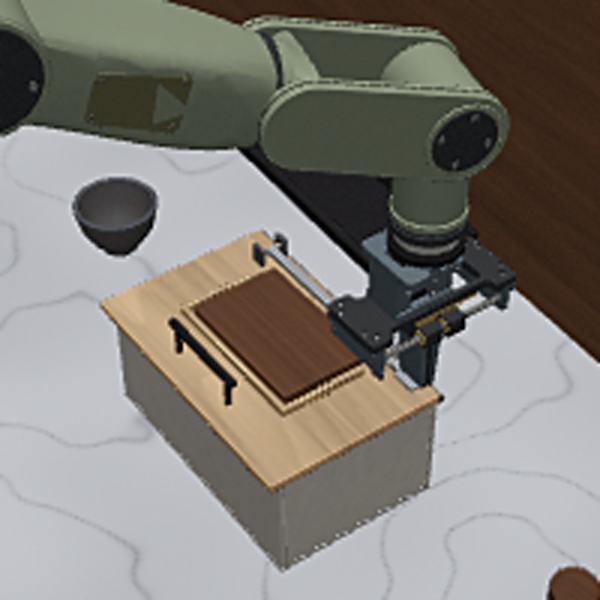

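The keeper is down on the lid, and contact comes at z=0.1727, which matches the shut height. I'll press a little more to confirm, then lift off and go over the handle.

```bash
python3 -m handwheel '[[[0,0,0],[0,0,-0.004],0],[[0,0,0],[0,0,-0.004],0],[[0,0,0],[0,0,-0.004],0],[[0,0,0],[0,0,-0.004],0]]'
```

```text
t: 5.78
ee_pos: [0.6486, -0.1293, 0.1724]
tool_rot: [179.9, 0.0, 92.4]
contact_force: [-2.7, 0.6, 9.4]
gripper_width: 0.0007
grasp_force: 4.4
```

```bash
python3 -m handwheel '[[[0,0,0],[0,0,0.1],0],[[0,0,0],[0,0,0.2],0],[[0,0,0],[0,0,0.33],0],[[0,0,0],[0,0,0.33],0],[[0,0,0],[-0.575,0.444,0.33],0.4],[[0,0,0],[-0.575,0.444,0.33],0.4],[[0,0,0],[-0.575,0.444,0.33],0.4],[[0,0,0],[-0.575,0.444,0.33],0.4],[[0,0,0],[-0.575,0.444,0.33],0.4],[[0,0,0],[-0.575,0.444,0.33],0.4],[[0,0,0],[-0.575,0.444,0.33],0.4],[[0,0,0],[-0.575,0.444,0.33],0.4],[[0,0,0],[-0.575,0.444,0.33],0.4]]'
python3 - <<'E'
from plant import *
from h import *
np.set_printoptions(precision=4,suppress=True)
yaw=np.radians(2.4);ex=np.array([np.cos(yaw),np.sin(yaw)]);ey=np.array([-ex[1],ex[0]]);H=np.array([.661,.012])
s=snapshot("scene");P=cloud(s);q=P[(s["depth"]>0)];L=np.c_[(q[:,:2]-H)@ex,(q[:,:2]-H)@ey,q[:,2]-.14]
b=L[(L[:,0]>-.034)&(L[:,0]<-.006)&(L[:,1]>-.16)&(L[:,1]<.1)&(L[:,2]>.022)&(L[:,2]<.06)]
for a in(-.14,-.12,-.09,-.06,-.03,0,.03,.06): 
    k=b[abs(b[:,1]-a)<.012]; print(a,len(k),k[:,2].mean() if len(k) else None)
cv2.imwrite("pics/scene3.png",cv2.resize(s["img"][110:270,230:430,::-1],(800,600)[0:1]+(640-40,),interpolation=cv2.INTER_CUBIC))
E
```

```text
t: 6.87
ee_pos: [0.4773, 0.0032, 0.2695]
tool_rot: [179.9, 0.0, 92.4]
contact_force: [0.3, -0.1, -0.2]
gripper_width: 0.0362
grasp_force: 0.0
-0.14 65 0.030879141955430248
-0.12 40 0.02939111393289795
-0.09 28 0.028513783205157073
-0.06 32 0.026547938818525227
-0.03 32 0.026303801458730753
0 27 0.02703560817628962
0.03 30 0.026626111927732288
0.06 30 0.026808140612537747
```

View pics/scene3.png

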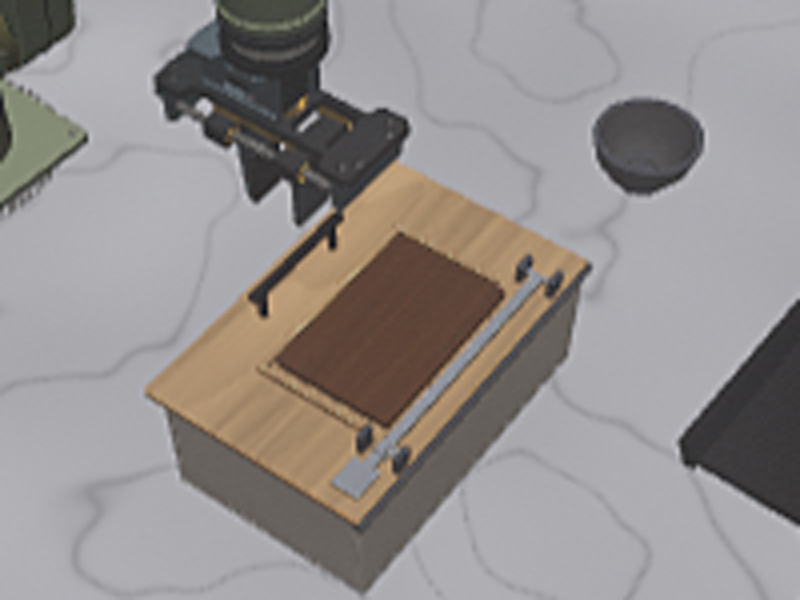

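The bar lies flat between the cheeks: pad at (355,477), cheeks at (363,438) and (400,458). Its height profile along the bar is level, and the board is still in place. The fingers straddle the line of the handle, so I'll descend and grip.

```bash
python3 -m handwheel '[[[0,0,0],[0,0,-0.1],0.4],[[0,0,0],[0,0,-0.2],0.4],[[0,0,0],[0,0,-0.27],0.4],[[0,0,0],[0,0,-0.31],0.4],[[0,0,0],[0,0,-0.338],0.4],[[0,0,0],[0,0,-0.338],0.4],[[0,0,0],[0,0,-0.338],0]]' 20
```

```text
t: 7.5
ee_pos: [0.4769, 0.0034, 0.168]
tool_rot: [-180.0, 0.0, 92.4]
contact_force: [-0.0, -0.4, -0.2]
gripper_width: 0.0324
grasp_force: 0.0
```

```bash
python3 -m handwheel '[[[0,0,0],[0,0,0],0],[[0,0,0],[0,0,0],0],[[0,0,0],[0,0,0],0],[[0,0,0],[0,0,0],0],[[0,0,0],[0,0,0],0],[[0,0,0],[0,0,0],0]]' 20
```

```text
t: 8.0
ee_pos: [0.4762, 0.0038, 0.1689]
tool_rot: [179.9, 0.0, 92.4]
contact_force: [-1.5, -0.7, 5.3]
gripper_width: 0.0103
grasp_force: 20.0
```

```bash
python3 - <<'E'
import numpy as np
def p(th):
    f=th/2; r=np.array([-.1848,.0477]); g=np.array([r[0]*np.cos(th)+r[1]*np.sin(th),-r[0]*np.sin(th)+r[1]*np.cos(th)])
    return g+.0188*np.array([-np.sin(f),-np.cos(f)]),f
T=np.linspace(0,.87,31)
for c in range(3):
    p0,f0=p(T[10*c])
    print(",".join("[[%.3f,%.3f,0],[%.3f,%.3f,%.3f],0]"%(-.042*f,f,d[0]/.3,.042*d[0]/.3,d[1]/.3) for q,ff in (p(t) for t in T[10*c+1:10*c+11]) for d,f in [(q-p0,(ff-f0)/(np.pi/2))]))
E
```

```text
[[-0.000,0.009,0],[0.004,0.000,0.018],0],[[-0.001,0.018,0],[0.008,0.000,0.035],0],[[-0.001,0.028,0],[0.013,0.001,0.053],0],[[-0.002,0.037,0],[0.019,0.001,0.070],0],[[-0.002,0.046,0],[0.025,0.001,0.088],0],[[-0.002,0.055,0],[0.031,0.001,0.104],0],[[-0.003,0.065,0],[0.038,0.002,0.121],0],[[-0.003,0.074,0],[0.046,0.002,0.138],0],[[-0.003,0.083,0],[0.054,0.002,0.154],0],[[-0.004,0.092,0],[0.062,0.003,0.170],0]
[[-0.000,0.009,0],[0.009,0.000,0.016],0],[[-0.001,0.018,0],[0.018,0.001,0.031],0],[[-0.001,0.028,0],[0.028,0.001,0.047],0],[[-0.002,0.037,0],[0.038,0.002,0.061],0],[[-0.002,0.046,0],[0.049,0.002,0.076],0],[[-0.002,0.055,0],[0.060,0.003,0.090],0],[[-0.003,0.065,0],[0.071,0.003,0.104],0],[[-0.003,0.074,0],[0.083,0.003,0.118],0],[[-0.003,0.083,0],[0.095,0.004,0.131],0],[[-0.004,0.092,0],[0.108,0.005,0.144],0]
[[-0.000,0.009,0],[0.013,0.001,0.012],0],[[-0.001,0.018,0],[0.026,0.001,0.025],0],[[-0.001,0.028,0],[0.040,0.002,0.036],0],[[-0.002,0.037,0],[0.054,0.002,0.048],0],[[-0.002,0.046,0],[0.068,0.003,0.058],0],[[-0.002,0.055,0],[0.083,0.003,0.069],0],[[-0.003,0.065,0],[0.098,0.004,0.079],0],[[-0.003,0.074,0],[0.113,0.005,0.088],0],[[-0.003,0.083,0],[0.128,0.005,0.097],0],[[-0.004,0.092,0],[0.144,0.006,0.106],0]
```

```bash
python3 -m handwheel '[[[0,0.01,0],[0.004,0,0.018],0],[[0,0.02,0],[0.008,0,0.035],0],[[0,0.03,0],[0.013,0,0.053],0],[[0,0.04,0],[0.019,0,0.07],0],[[0,0.045,0],[0.025,0,0.088],0],[[0,0.055,0],[0.031,0,0.104],0],[[0,0.065,0],[0.038,0.002,0.121],0],[[0,0.075,0],[0.046,0.002,0.138],0],[[0,0.08,0],[0.054,0.002,0.154],0],[[0,0.09,0],[0.062,0.003,0.17],0],[[0,0.09,0],[0.062,0.003,0.17],0]]'
```

```text
t: 8.92
ee_pos: [0.494, 0.0046, 0.2193]
tool_rot: [-171.7, -0.3, 92.4]
contact_force: [-4.6, -0.5, -2.3]
gripper_width: 0.0107
grasp_force: 20.0
```

```bash
python3 -m handwheel '[[[0,0.01,0],[0.009,0,0.016],0],[[0,0.02,0],[0.018,0.001,0.031],0],[[0,0.03,0],[0.028,0.001,0.047],0],[[0,0.04,0],[0.038,0.002,0.061],0],[[0,0.045,0],[0.049,0.002,0.076],0],[[0,0.055,0],[0.06,0.003,0.09],0],[[0,0.065,0],[0.071,0.003,0.104],0],[[0,0.075,0],[0.083,0.003,0.118],0],[[0,0.08,0],[0.095,0.004,0.131],0],[[0,0.09,0],[0.108,0.005,0.144],0],[[0,0.09,0],[0.108,0.005,0.144],0]]'
```

```text
t: 9.83
ee_pos: [0.5257, 0.0062, 0.2632]
tool_rot: [-163.6, -0.7, 92.3]
contact_force: [-7.3, -0.5, 1.8]
gripper_width: 0.0105
grasp_force: 20.0
```

```bash
python3 -m handwheel '[[[0,0.01,0],[0.013,0.001,0.012],0],[[0,0.02,0],[0.026,0.001,0.025],0],[[0,0.03,0],[0.04,0.002,0.036],0],[[0,0.04,0],[0.054,0.002,0.048],0],[[0,0.045,0],[0.068,0.003,0.058],0],[[0,0.055,0],[0.083,0.003,0.069],0],[[0,0.065,0],[0.098,0.004,0.079],0],[[0,0.075,0],[0.113,0.005,0.088],0],[[0,0.08,0],[0.128,0.005,0.097],0],[[0,0.09,0],[0.144,0.006,0.106],0],[[0,0.09,0],[0.144,0.006,0.106],0],[[0,0.09,0],[0.144,0.006,0.106],0],[[0,0.09,0],[0.144,0.006,0.106],0]]'
python3 - <<'E'
from plant import *
from h import *
np.set_printoptions(precision=4,suppress=True)
yaw=np.radians(2.4);ex=np.array([np.cos(yaw),np.sin(yaw)]);ey=np.array([-ex[1],ex[0]]);H=np.array([.661,.012])
o=observe();print(o["ee_pos"],o["contact_force"])
for n in("side","scene"):
    s=snapshot(n);P=cloud(s)
    L=np.stack([(P[...,:2]-H)@ex,(P[...,:2]-H)@ey,P[...,2]-.14],-1)
    hsv=cv2.cvtColor(s["img"],cv2.COLOR_RGB2HSV)
    for nm,(s0,s1,v0,v1) in dict(wood=(60,140,130,256),board=(60,256,40,125)).items():
        m=(s["depth"]>0)&(hsv[...,0]<25)&(hsv[...,1]>s0)&(hsv[...,1]<s1)&(hsv[...,2]>v0)&(hsv[...,2]<v1)&(L[...,0]>-.2)&(L[...,0]<.05)&(abs(L[...,1])<.165)&(L[...,2]>.0)&(L[...,2]<.25)
        q=L[m]
        if len(q)>50:
            f=np.polyfit(q[:,0],q[:,2],1); print(n,nm,len(q),"angle deg",np.degrees(np.arctan(-f[0])),"centre",q.mean(0))
    if n=="scene": cv2.imwrite("pics/scene4.png",cv2.resize(s["img"][110:270,230:430,::-1],(750,600),interpolation=cv2.INTER_CUBIC))
E
```

```text
t: 10.92
ee_pos: [0.5688, 0.0081, 0.2961]
tool_rot: [-155.6, -1.0, 92.2]
contact_force: [-5.0, 1.6, 6.4]
gripper_width: 0.0101
grasp_force: 20.0
[0.5688 0.0081 0.2961] [-4.9832  1.5788  6.3897]
side wood 874 angle deg 44.949453806717486 centre [-0.1042 -0.0262  0.138 ]
side board 434 angle deg 30.5978586294566 centre [-0.0565 -0.072   0.1068]
scene wood 2478 angle deg 46.95984152642307 centre [-0.074  -0.0721  0.1065]
scene board 1555 angle deg 38.52004260309101 centre [-0.0352 -0.0174  0.0863]
```

View pics/scene4.png

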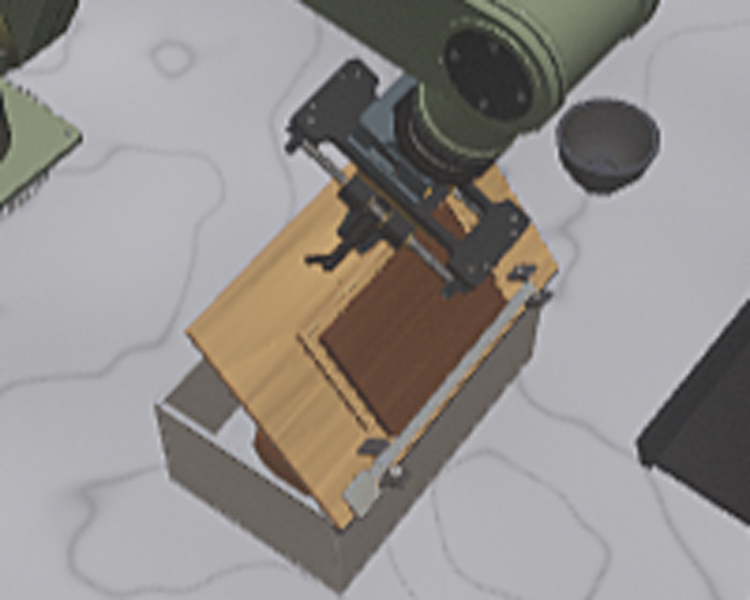

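The lid is up with the handle gripped, the keeper is flat in the cheeks at (372,447) and (398,475), and the board sits inside its fences. The masks mix surfaces, so I'll check the angle with a cleaner robust fit.

```bash
python3 - <<'E'
from plant import *
from h import *
np.set_printoptions(precision=4,suppress=True)
yaw=np.radians(2.4);ex=np.array([np.cos(yaw),np.sin(yaw)]);ey=np.array([-ex[1],ex[0]]);H=np.array([.661,.012])
for n in("side","scene"):
    s=snapshot(n);P=cloud(s);q=P[s["depth"]>0]
    L=np.c_[(q[:,:2]-H)@ex,(q[:,:2]-H)@ey,q[:,2]-.14]
    L=L[(abs(L[:,1])<.16)&(L[:,0]>-.25)&(L[:,0]<.03)&(L[:,2]>.01)&(L[:,2]<.22)]
    for y0,y1,nm in((-.16,-.1,"right strip"),(-.08,.08,"middle")):
        M=L[(L[:,1]>y0)&(L[:,1]<y1)]; best=(0,)
        for a in np.radians(np.arange(38,62,.25)):   # plane height histogram per angle
            h=M[:,0]*np.sin(a)+M[:,2]*np.cos(a); u=-M[:,0]*np.cos(a)+M[:,2]*np.sin(a)
            c,e=np.histogram(h,np.arange(-.01,.06,.0015)); i=c.argmax()
            if c[i]>best[0]: k=abs(h-e[i]-.00075)<.003; best=(c[i],np.degrees(a),e[i],u[k].min(),u[k].max())
        print(n,nm,best)
o=observe();print(o["ee_pos"],o["contact_force"],o["joint_velocities"])
E
```

```text
side right strip (np.int64(147), np.float64(49.0), np.float64(0.010999999999999994), np.float64(0.0015727316407895984), np.float64(0.22004919589634095))
side middle (np.int64(138), np.float64(49.25), np.float64(0.024499999999999987), np.float64(0.020626526779941017), np.float64(0.19226732111557943))
scene right strip (np.int64(402), np.float64(49.25), np.float64(0.010999999999999994), np.float64(0.002050582863494293), np.float64(0.21461104009115461))
scene middle (np.int64(418), np.float64(49.5), np.float64(0.024499999999999987), np.float64(0.013759636896741327), np.float64(0.1880239459090201))
[0.5688 0.0081 0.2961] [-4.3634  0.4849  6.2015] [ 0.0332 -0.0354  0.0205 -0.0217 -0.0873 -0.0086]
```

```bash
python3 -c "
from plant import *
print(hand_in())"
```

```text
the job is handed in; nothing more can be done
None
```

I handed the job in at about 11 s: the keeper bar is down in its catch, and the gripper is holding the lid at about 49° (by depth fit) with the board flat in its place. The bottle, mortar and mill were not touched as far as I can tell; hand-in returned no verdict.

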